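# Back the tube carousel up one notch

### The job

The tube carousel has been indexed one place too far, so a sample tube has gone past the reader. With a fingertip push the thumb tab of the pawl outward until the pawl has lifted out of the teeth and leans back by itself, push the wheel backward (clockwise seen from above) by its upright finger pegs by exactly one notch, then tip the pawl in again so that its nose drops fully into the gap. Nothing is to be picked up: leave the tubes standing in their cups and the other things on the table where they are.

Things in the scene. Friction and masses are not known exactly. Their poses are not given: they have to be found in the camera images.
- carousel: Tube carousel fixed to the table: white round base 184 mm across, 20 mm high, carrying a toothed wheel. Origin on the table under the wheel's axis; x, y level, z up. The pawl stands outside the rim on the -y side; a fixed grey reader block (50 x 26 mm, 108 mm high) stands on the +y side, its face 103 mm from the axis
- wheel_centre (a point): Centre of the wheel's top face, 46 mm above the table. Wheel 180 mm across over eight saw teeth (22 mm deep inward, 14 mm high) on its rim. Eight white cups, 20 mm across, 26 mm tall, stand on it 41 mm from the axis, every 45 degrees; a steel hub 28 mm across, 22 mm tall, in the middle
- wheel (a joint): Turn of the wheel, rad, counter-clockwise from above positive; 0 at the start. A notch is 0.785; backward is clockwise (negative), blocked by the pawl when down after about 0.1. The 10 mm wide nose fits the 26 mm flat gap between teeth: it goes fully down from about -0.1 to +0.17 off a whole notch. Stiff bearing: it stays where left; a peg needs 1 to 3 N
- pawl (a joint): Tilt of the steel pawl about its pin, rad: 0 = nose fully down in the gap, 0.7 = leaning back outward on its stop, nose about 9 mm clear above the teeth. Held by its weight only: past about 0.5 it falls outward and stays at 0.7, short of that it falls in again. Pushing it takes under 1 N
- pawl_bar (a point): Centre of the round bar (12 mm thick, 34 mm long, along the carousel's x) atop the pawl's upright thumb tab (24 mm wide, 6 mm thick). Pawl down: 118 mm from the wheel's axis, 100 mm above the table, straight over the pin (54 mm below it, pin along x). As the pawl lifts it swings away from the wheel, by 35 mm out and 13 mm down at 0.7
- peg0_top (a point): Top centre of an upright steel finger peg on the wheel, 12 mm thick, 60 mm tall (46 to 106 mm above the table), 64 mm from the wheel's axis, at 22.5 degrees counter-clockwise from the carousel's +x when the wheel reads 0. Turns with the wheel
- peg1_top (a point): Top centre of an upright steel finger peg on the wheel, 12 mm thick, 60 mm tall (46 to 106 mm above the table), 64 mm from the wheel's axis, at 112.5 degrees counter-clockwise from the carousel's +x when the wheel reads 0. Turns with the wheel
- peg2_top (a point): Top centre of an upright steel finger peg on the wheel, 12 mm thick, 60 mm tall (46 to 106 mm above the table), 64 mm from the wheel's axis, at 202.5 degrees counter-clockwise from the carousel's +x when the wheel reads 0. Turns with the wheel
- peg3_top (a point): Top centre of an upright steel finger peg on the wheel, 12 mm thick, 60 mm tall (46 to 106 mm above the table), 64 mm from the wheel's axis, at 292.5 degrees counter-clockwise from the carousel's +x when the wheel reads 0. Turns with the wheel
- tube_a_mid (a point): Half-way point of a capped sample tube, 13 mm across (cap 16 mm), 80 mm tall, loose in the cup at 135 degrees; its foot is 46 mm and its top 126 mm above the table. To stay standing in its cup
- tube_b_mid (a point): Half-way point of a capped sample tube, 13 mm across (cap 16 mm), 80 mm tall, loose in the cup at 0 degrees; its foot is 46 mm and its top 126 mm above the table. To stay standing in its cup
- tube_c_mid (a point): Half-way point of a capped sample tube, 13 mm across (cap 16 mm), 80 mm tall, loose in the cup at 270 degrees; its foot is 46 mm and its top 126 mm above the table. To stay standing in its cup
- dropper_a_mid (a point): White dropper bottle, 28 mm across, 75 mm tall, beside the pawl; its centre. Bystander, to be left alone
- dropper_b_mid (a point): Off-white dropper bottle, 28 mm across, 66 mm tall, beside the pawl; its centre. Bystander, to be left alone
- vial_mid (a point): Clear small bottle with black cap, 22 mm across, 70 mm tall; its centre. Bystander, to be left alone
- jar_mid (a point): Specimen jar with pink lid, 70 mm across, 76 mm tall; its centre. Bystander, to be left alone
- marker_mid (a point): Black marker pen lying flat, 130 x 12 x 12 mm; its centre. Bystander, to be left alone

How it is judged:
By the outcome, as a careful person would: the job done as asked, in the order asked, and still so for the second after the job is handed in, with the robot touching nothing.
It also fails if it takes over 58 s, if anything falls off the work surface, if the arm or the gripper's body presses on something with over 40 N, if the wrist force passes 120 N, or if a joint passes its speed limit or range.

### The arm

A 6-joint arm with a two-finger parallel gripper is mounted at the origin on the work surface. World frame = base frame: x ahead of the robot, y to its left, z up, the work surface at z = 0. Lengths are in m, angles in degrees, forces in N, time in s.
With the tool pointing down it reaches from about 0.325 to 0.775 m from the base axis. Payload 5.5 kg.
Tool frame: the origin (TCP) lies at the centre of the arm's flange, where the gripper is bolted on; the fingertips stand 182 mm ahead of it and the grasp point (between the pads) lies 163 mm ahead of it; z points along the fingers, y is the direction in which the jaws open and shut (so a half turn about z gives the same grasp; the last joint's range is limited). The gripper opens to 88 mm and grips with 3 to 60 N. Pads are 20 mm wide; open, the fingers measure 115 mm over their backs; the gripper's body (75 mm by 178 mm) begins 61 mm behind the grasp point.
Start: joints at [-70.972, 5.22, 70.514, -0, 104.267, -3.249], TCP at [0.227, -0.555, 0.405] pointing down, gripper open.
Joint ranges: [-164.24, 164.24], [-49.07, 125.15], [9.68, 141.18], [-86.29, 266.29], [3.28, 154.24], [-151.56, 151.56]. Speed limits (degrees/s): [147.25, 147.25, 172.46, 180, 180, 180].

### API

Orientations are given as [roll, pitch, yaw] about the fixed x, y, z axes, in that order (R = Rz(yaw) Ry(pitch) Rx(roll)).
In Python, from station import r gives the robot as it stands. The module is installed in compiled form; this text tells all that it offers. Calls block until the motion is done:
- r.reach(position, orientation): joint-space move of the TCP to a pose.
- r.servo_line(position, rotation=None, speed=0.15): straight line of the TCP; rotation=None keeps the orientation; speed is the mean speed in m/s.
- r.move_joints(angles): joint-space move.
- r.let_go() and r.grab(squeeze=None): open the fingers fully, or close them until they stop; squeeze is the grip in N (None keeps the last).
- r.wait(seconds).
- r.inverse_kinematics(position, orientation): joint angles nearest the present ones, or None.
- r.sense(): the state.
- r.snapshot(name): name is "scene" or "top"; returns a dict with "frame" (384x512x3 uint8, red, green, blue), "fx", "fy", "cx", "cy" (pixels), "dist_coeffs" ([k1, k2, p1, p2, k3] as OpenCV has them; the pictures are not rectified), "R" (3x3) and "t" (3): a world point X has camera coordinates R X + t. Camera axes: x right, y down, z forward; pixel columns grow to the right and rows downward; lengths in m; the calibration is good to about 2 mm. A picture is of the moment at which its call begins. There is no depth.
A pose or a line that the arm cannot do raises r.IKError and nothing moves.
- r.hand_in(): hands the job in, once; it reports no verdict.
The state is a dict: "clock": time; "joints": joint angles; "joint_vel": joint speeds; "joint_torque": joint torques, N m; "tcp_pos": TCP position; "orientation": TCP orientation; "contact_force": force on the tool from outside, world axes, zero at the start; "torque": the same for the moment, N m; "opening": finger opening in m.
Only numpy, scipy, OpenCV 4.12 (cv2) and the standard library are available. Lean on these libraries where they do the work, as an engineer would, in place of code of your own. Each camera call takes 0.05 s, during which the arm holds its last target.

## Working session

There is one attempt and no reset: what is moved stays moved. The work goes in short steps, each a Python script; the robot and the scene stay as the last script left them, time stands still between calls to the robot, and variables do not carry over. Pictures are saved under pics/ and viewed, and the job is handed in when it is done.

```bash
mkdir -p pics
python3 - <<'E'
from station import r
import cv2,pickle
for n in("scene","top"):
    s=r.snapshot(n); cv2.imwrite(f"pics/{n}0.png",s["frame"][:,:,::-1]); pickle.dump(s,open(n+"0.pkl","wb"))
    print(n,s["fx"],s["cx"],s["cy"],s["dist_coeffs"],(-s["R"].T@s["t"]),s["R"])
print(r.sense())
E
```

```text
scene 375.0815112088912 242.52382231321354 190.70683624288955 [-0.0256747  0.         0.         0.         0.       ] [ 1.0362565  -0.6678008   0.62186305] [[ 0.82999207  0.55754983  0.0158539 ]
 [ 0.29971979 -0.42184377 -0.85569614]
 [-0.47040537  0.71497274 -0.5172357 ]]
top 470.4301076064936 252.32957417124248 195.5013191348477 [-0.1983007  0.         0.         0.         0.       ] [0.41029167 0.02544121 1.46174646] [[-7.49404898e-03 -9.99970697e-01 -1.56353100e-03]
 [-9.94372378e-01  7.61731241e-03 -1.05667165e-01]
 [ 1.05675979e-01  7.62857129e-04 -9.94400325e-01]]
{'clock': 0.1, 'joints': array([-7.09728507e+01,  5.25780923e+00,  7.05734266e+01,  7.47402249e-04,
        1.04267242e+02, -3.24883385e+00]), 'joint_vel': array([ 3.08420162e-02, -8.21929562e-02, -1.97308253e-01,  4.18115613e-02,
       -1.27653296e-04,  1.22278884e-01]), 'joint_torque': array([ 2.04078300e-03, -4.47857559e+01, -4.07569921e+01,  7.00123049e-02,
        2.84474861e-02, -1.02349907e-04]), 'tcp_pos': array([ 0.22745588, -0.55526861,  0.40364529]), 'orientation': array([-1.79901721e+02, -6.30450264e-03,  2.22761613e+01]), 'contact_force': array([-0.05084785,  0.03748208, -0.19001405]), 'torque': array([-0.01012351, -0.02988485,  0.00853352]), 'opening': 0.08809670193757801}
```

View pics/scene0.png

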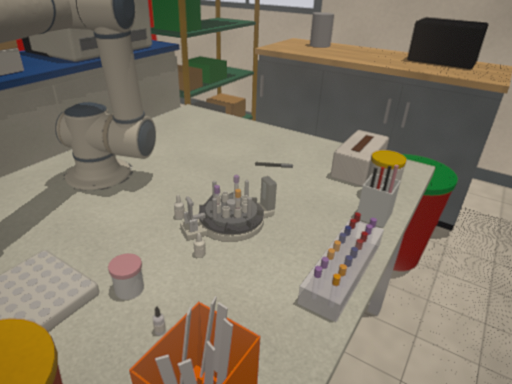

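View pics/top0.png

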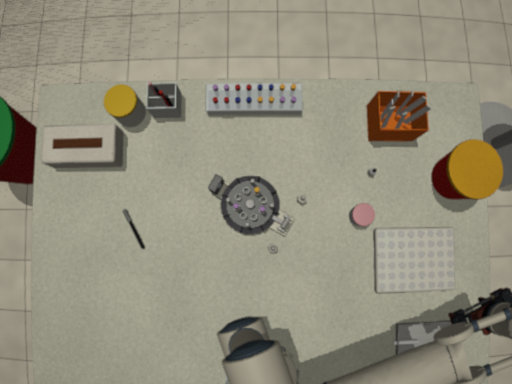

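Run:
```python
import cv2
i=cv2.imread("pics/top0.png")[140:340,150:400]; cv2.imwrite("pics/top0z.png",cv2.resize(i,None,fx=3,fy=3,interpolation=2))
i=cv2.imread("pics/scene0.png")[120:320,100:350]; cv2.imwrite("pics/scene0z.png",cv2.resize(i,None,fx=3,fy=3,interpolation=2))
```

```text
(no output)
```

View pics/top0z.png

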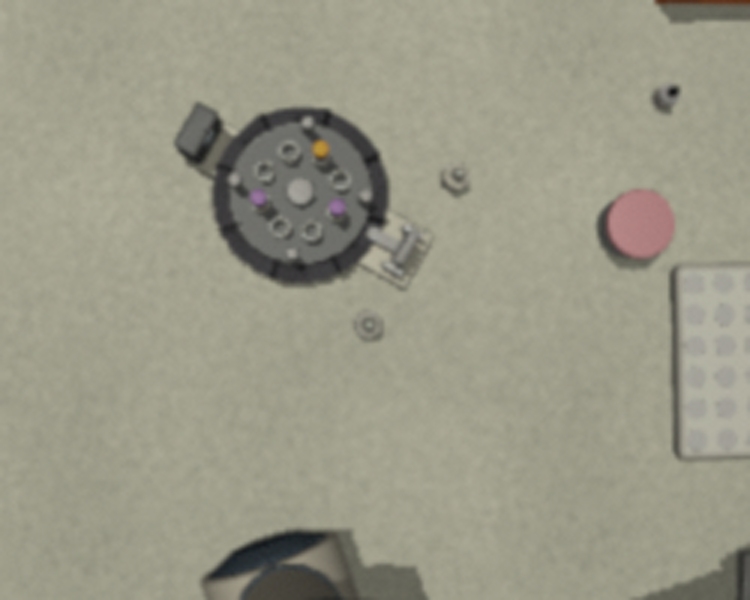

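View pics/scene0z.png

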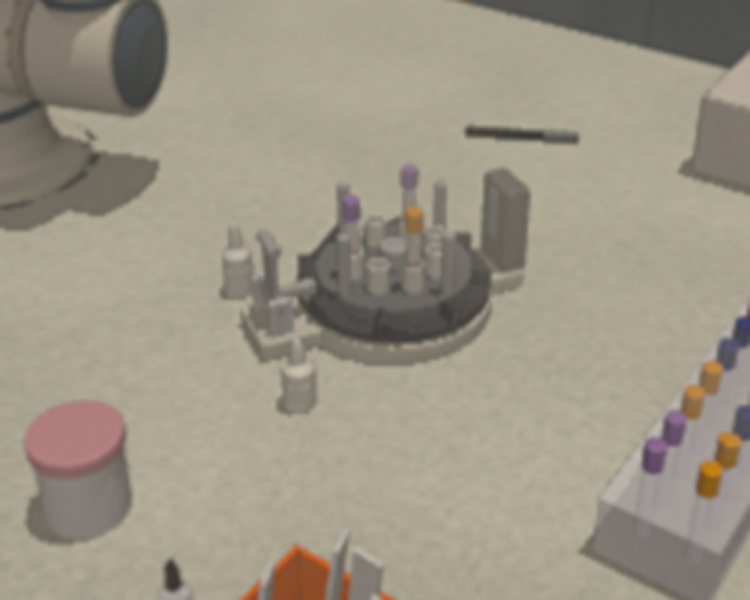

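The top view (pixels of the 3x crop) shows the peg tops at (308,122), (235,180), (292,254) and (366,196). The tubes are at (320,149), (259,198) and (337,208), and the pawl bar is near (407,243), between droppers at (456,175) and (368,325). Next I fit the pose.

```bash
cat > h.py <<'E'
import numpy as np,cv2,pickle
from scipy.optimize import least_squares
def proj(s,X):
    return cv2.projectPoints(np.atleast_2d(X).astype(float),cv2.Rodrigues(s["R"])[0],s["t"],np.array([[s["fx"],0,s["cx"]],[0,s["fy"],s["cy"]],[0,0,1.]]),np.array(s["dist_coeffs"],float))[0].reshape(-1,2)
def pol(rad,a,z): a=np.radians(a); return [rad*np.cos(a),rad*np.sin(a),z]
def w(p,X):
    X=np.atleast_2d(X);c,s=np.cos(p[2]),np.sin(p[2])
    return np.c_[p[0]+c*X[:,0]-s*X[:,1],p[1]+s*X[:,0]+c*X[:,1],X[:,2]]
def bp(s,uv,z):
    K=np.array([[s["fx"],0,s["cx"]],[0,s["fy"],s["cy"]],[0,0,1.]])
    n=cv2.undistortPoints(np.array([[uv]],float),K,np.array(s["dist_coeffs"],float)).ravel()
    d=s["R"].T@[n[0],n[1],1];c=-s["R"].T@s["t"];return c+d*(z-c[2])/d[2]
E
python3 - <<'E'
from h import *
T=pickle.load(open("top0.pkl","rb"));S=pickle.load(open("scene0.pkl","rb"))
M=np.array([pol(.064,22.5+90*k,.106) for k in range(4)]+[pol(.041,a,.126) for a in(135,0,270)]+[[0,0,.068]])
top=np.array([(308,122),(235,180),(292,254),(366,196),(259,198),(320,149),(337,208),(300,189)])/3+[150,140]-1/3
scn=np.array([(409,169),(414,211),(351,200)])/3+[100,120]-1/3   # guess tubes a,b,c
def f(p): return np.r_[(proj(T,w(p,M))-top).ravel(),(proj(S,w(p,M[4:7]))-scn).ravel()]
for g in (lambda p:f(p)[:16],f):
    o=least_squares(g,[.41,.02,-.45]); print(o.x,np.degrees(o.x[2])); print(f(o.x).reshape(-1,2).round(1))
p=o.x; np.save("pose.npy",p)
print(w(p,[[0,-.118,.1]]+list(M)))
print("droppers",bp(T,np.array([458,174])/3+[150,140],.07),bp(T,np.array([369,326])/3+[150,140],.06))
for s,n in((T,"top"),(S,"scene")):
    im=cv2.resize(s["frame"][:,:,::-1],None,fx=3,fy=3)
    pts=list(M)+[[0,-.118,.1],[.017,-.118,.1],[-.017,-.118,.1],[0,-.118,.046]]+[pol(.09,a,.046) for a in range(0,360,10)]
    for q in proj(s,w(p,pts)): cv2.circle(im,tuple(int(v) for v in q*3+1),2,(0,0,255),-1)
    im=im[420:1000,450:1150] if n=="top" else im[400:960,300:1000]
    cv2.imwrite(f"pics/{n}_fit.png",im)
E
```

```text
[ 0.53473572  0.03434072 -0.52046103] -29.820220663543967
[[-0.   0.2]
 [-0.3 -0. ]
 [-0.  -0.1]
 [-0.  -0.1]
 [-0.2 -0.2]
 [ 0.3 -0.1]
 [ 0.2 -0.3]
 [ 0.1  0.8]
 [-0.6 -0.7]
 [-0.8 -0.4]
 [-0.7 -0.7]]
[ 0.53539053  0.03441107 -0.51832206] -29.69766628931331
[[-0.1 -0.1]
 [-0.3 -0.2]
 [ 0.  -0.3]
 [-0.1 -0.4]
 [-0.3 -0.4]
 [ 0.3 -0.4]
 [ 0.1 -0.6]
 [ 0.1  0.5]
 [-0.4 -0.6]
 [-0.5 -0.4]
 [-0.5 -0.6]]
[[ 0.47693058 -0.06808983  0.1       ]
 [ 0.5988862   0.02639233  0.106     ]
 [ 0.54340927  0.09790673  0.106     ]
 [ 0.47189486  0.04242981  0.106     ]
 [ 0.52737179 -0.0290846   0.106     ]
 [ 0.52457012  0.07395748  0.126     ]
 [ 0.57100525  0.01409871  0.126     ]
 [ 0.51507817 -0.00120365  0.126     ]
 [ 0.53539053  0.03441107  0.068     ]]
droppers [ 0.54955794 -0.12342248  0.07      ] [ 0.4000365  -0.03366943  0.06      ]
```

View pics/top_fit.png

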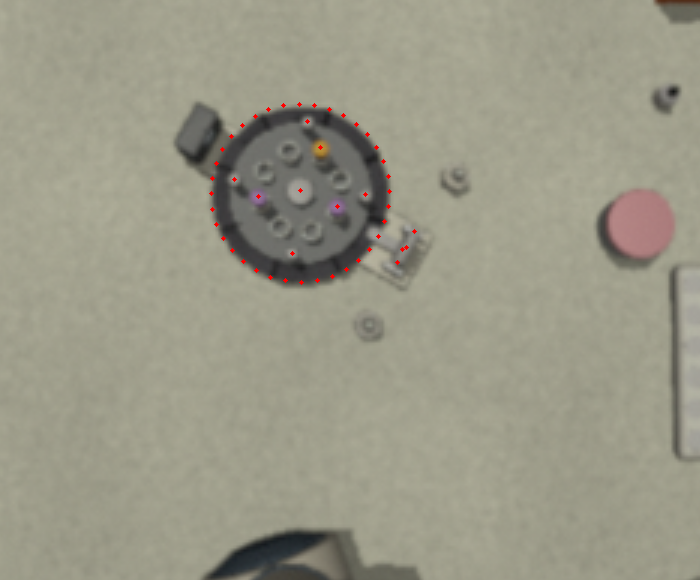

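View pics/scene_fit.png

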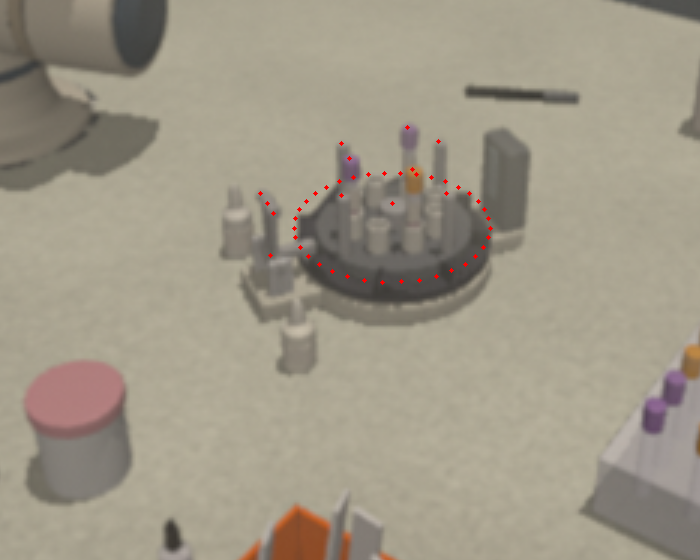

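```bash
cat >> h.py <<'E'
P=np.load("pose.npy"); TH=np.degrees(P[2])
def tcp(x,y,tipz): return w(P,[[x,y,tipz+.182]])[0]
def ori(yaw_c):  # direction of tool x in carousel frame (pad width), any of two
    y=(TH+yaw_c+180)%360-180
    return [180,0,y]
def car(X): # world to carousel
    c,s=np.cos(P[2]),np.sin(P[2]);d=np.array(X[:2])-P[:2];return np.array([c*d[0]+s*d[1],-s*d[0]+c*d[1],X[2]-.182])
def st(r,m=""):
    s=r.sense();F=s["contact_force"];c,q=np.cos(P[2]),np.sin(P[2])
    print(m,round(s["clock"],2),"tip",car(s["tcp_pos"]).round(4),"Fcar",np.round([c*F[0]+q*F[1],-q*F[0]+c*F[1],F[2]],2),"yaw",s["orientation"][2].round(1))
def pic(r,n,tag):
    s=r.snapshot(n);pickle.dump(s,open(tag+".pkl","wb"));f=s["frame"][:,:,::-1]
    f=f[140:340,150:400] if n=="top" else f[120:320,100:350]
    cv2.imwrite(f"pics/{tag}.png",cv2.resize(f,None,fx=3,fy=3,interpolation=2));return s
E
python3 - <<'E'
from h import *
from station import r
for nm,(x,y,z,a) in dict(pawl=(0,-.094,.082,90),pawl2=(0,-.094,.082,-90)).items():
    print(nm,r.inverse_kinematics(tcp(x,y,z),ori(a)))
for f in(41,-5,219,174):
    for k in(0,180):
        print(f,k,r.inverse_kinematics(tcp(*pol(.069,f,.085)),ori(f+k)))
E
```

```text
pawl [-9.49012957e+00 -1.07375437e+01  1.00228281e+02 -2.54444375e-14
  9.05092624e+01  2.02075367e+01]
pawl2 None
41 0 [ 1.32277807e+00  6.90490558e+00  8.26699855e+01 -2.54444375e-14
  9.04251090e+01  8.00204444e+01]
41 180 [  1.32277807   6.90490558  82.66998547   0.          90.42510895
 -99.97955564]
-5 0 [-3.76259801e+00  4.95435110e+00  8.47548239e+01 -2.54444375e-14
  9.02908250e+01  1.20935068e+02]
-5 180 [ -3.76259801   4.9543511   84.75482392   0.          90.29082499
 -59.06493173]
219 0 [  -1.31800143  -14.61832328  103.23556036    0.           91.38276293
 -100.62033514]
219 180 [-1.31800143e+00 -1.46183233e+01  1.03235560e+02 -2.54444375e-14
  9.13827629e+01  7.93796649e+01]
174 0 [  4.83549938 -11.78343614 100.83110118   0.          90.95233496
 -49.46683433]
174 180 [ 4.83549938e+00 -1.17834361e+01  1.00831101e+02 -2.54444375e-14
  9.09523350e+01  1.30533166e+02]
```

Run:
```python
from h import *
from station import r
r.grab(10)
st(r,"closed"); print(r.sense()["opening"])
r.reach(tcp(0,-.094,.16),ori(90)); st(r)
r.servo_line(tcp(0,-.094,.082)); st(r,"down")
for y in(-.104,-.115,-.124): 
    r.servo_line(tcp(0,y,.082),speed=.05); st(r,y)
pic(r,"scene","s1")
```

```text
closed 1.44 tip [ 0.0246 -0.6648  0.2226] Fcar [-0.04  0.48  0.61] yaw 22.3
0.0007117409533969049
 3.51 tip [ 0.0004 -0.0946  0.1601] Fcar [-0.06 -0.59 -0.56] yaw 60.2
down 4.17 tip [ 0.0003 -0.0941  0.0828] Fcar [ 0.72  0.67 -0.12] yaw 60.3
-0.104 4.53 tip [ 0.0002 -0.1043  0.0828] Fcar [-0.46  0.13  0.2 ] yaw 60.3
-0.115 4.89 tip [ 0.     -0.1153  0.082 ] Fcar [ 0.43  0.46 -0.25] yaw 60.3
-0.124 5.22 tip [ 0.     -0.1243  0.082 ] Fcar [-0.07  0.57  0.51] yaw 60.3
```

View pics/s1.png

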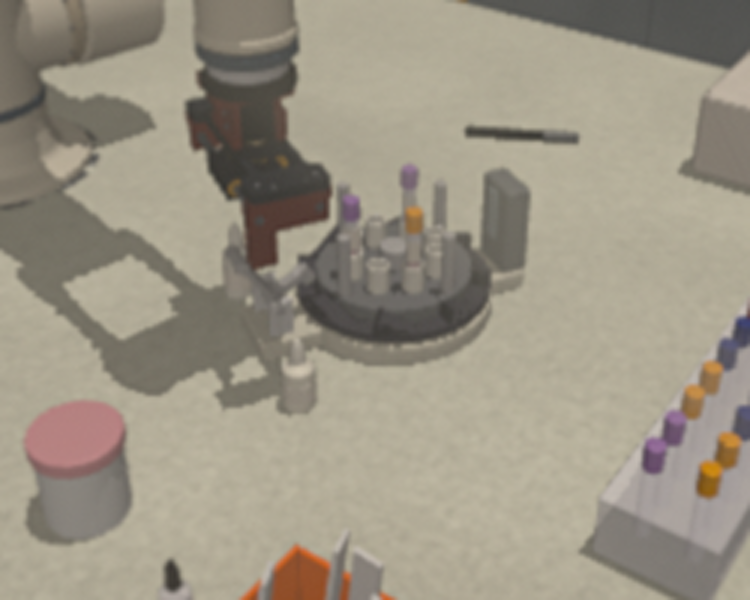

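The pawl is tilting: its nose is raised at about (295,275) and the bar is behind the finger at (240,270). I'll push further, then back off and look.

Run:
```python
from h import *
from station import r
r.servo_line(tcp(0,-.1315,.082),speed=.04); st(r)
r.wait(.3)
r.servo_line(tcp(0,-.118,.084),speed=.06)
r.servo_line(tcp(0,-.105,.165),speed=.2); st(r)
r.wait(.2)
pic(r,"scene","s2")
```

```text
5.61 tip [ 0.     -0.1317  0.082 ] Fcar [-0.26  0.3  -0.58] yaw 60.3
 6.84 tip [-0.     -0.1051  0.1642] Fcar [-0.9  -0.82 -0.13] yaw 60.3
```

View pics/s2.png

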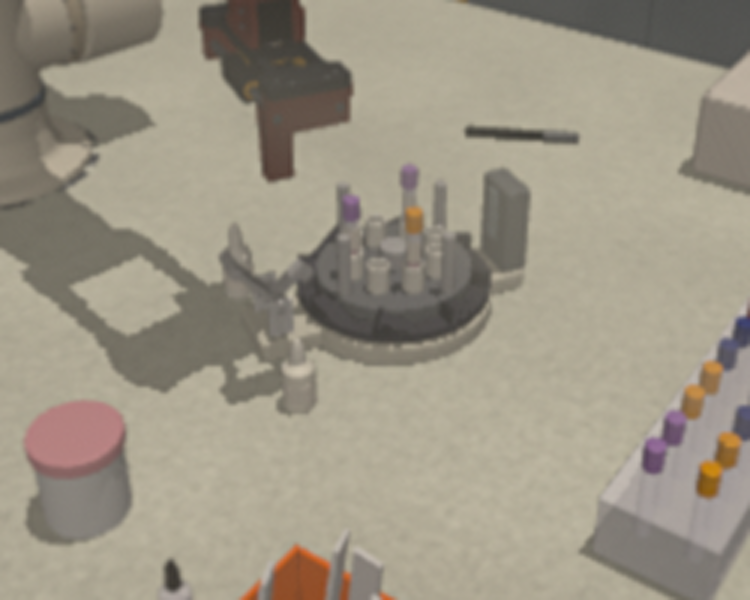

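The pawl now leans back by itself, with its bar at about (235,262) and its nose clear. On to the wheel via peg0.

Run:
```python
from h import *
from station import r
a=46
r.reach(tcp(*pol(.067,a,.165)),ori(a)); st(r)
r.servo_line(tcp(*pol(.067,a,.085)),speed=.15); st(r,"down")
for a in (41,36,30,24,18,12,6,0):
    r.servo_line(tcp(*pol(.067,a,.085)),ori(a),speed=.05); st(r,a)
pic(r,"top","t3");pic(r,"scene","s3")
```

```text
8.03 tip [0.0466 0.0478 0.1646] Fcar [0.59 0.01 0.96] yaw 16.4
down 8.71 tip [0.0468 0.048  0.0861] Fcar [-0.54 -0.22  0.82] yaw 16.3
41 8.97 tip [0.0509 0.044  0.0867] Fcar [ 0.46 -0.52  0.13] yaw 11.4
36 9.24 tip [0.0542 0.0395 0.0856] Fcar [-0.09 -0.2  -0.05] yaw 6.5
30 9.53 tip [0.0579 0.0337 0.0852] Fcar [ 0.02  0.72 -0.45] yaw 0.5
24 9.82 tip [0.0611 0.0274 0.085 ] Fcar [0.07 0.21 0.11] yaw -5.5
18 10.12 tip [0.0636 0.0208 0.085 ] Fcar [-0.41  0.32  0.2 ] yaw -11.5
12 10.41 tip [0.0655 0.014  0.085 ] Fcar [-0.24  0.18  0.49] yaw -17.4
6 10.7 tip [0.0666 0.0071 0.085 ] Fcar [-0.9  -0.35  0.18] yaw -23.4
0 10.99 tip [0.067  0.0001 0.085 ] Fcar [-0.01 -0.46 -0.05] yaw -29.4
```

View pics/t3.png

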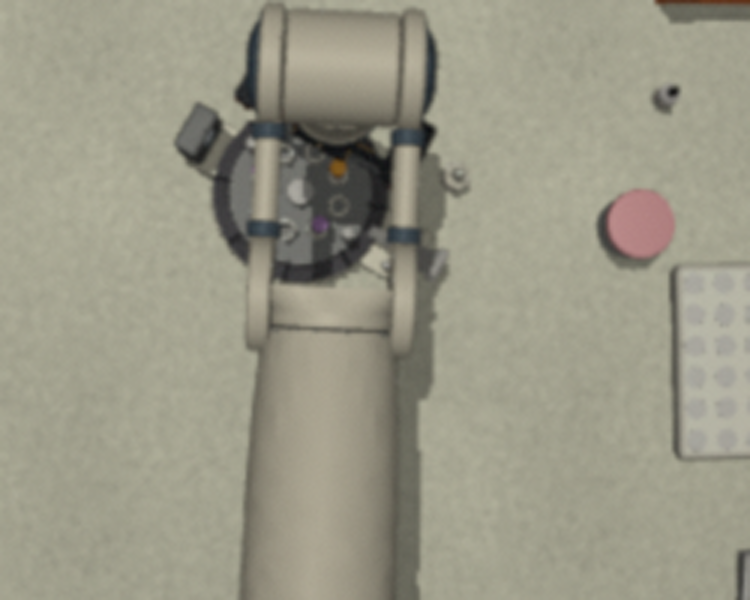

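View pics/s3.png

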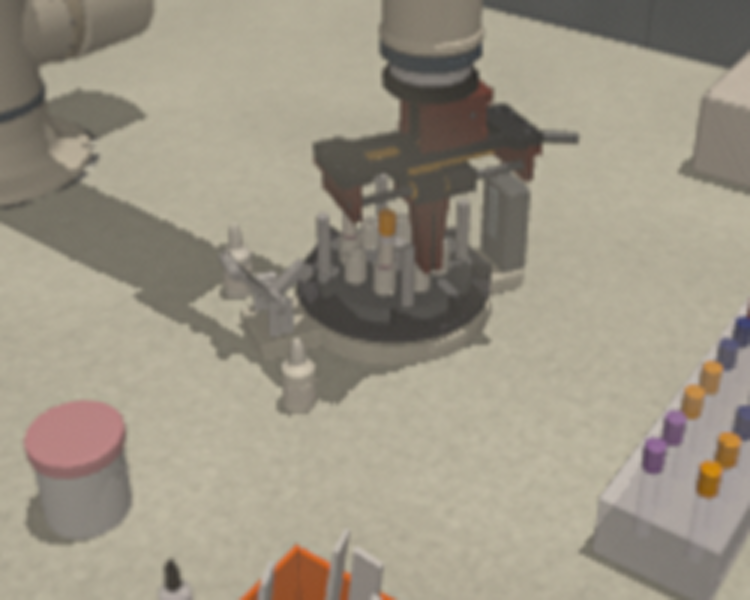

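The wheel is turning: the orange tube is now at (338,168) in the top crop. In the scene crop peg0's top is at (406,243), peg3's at (323,217) and peg1's at (463,204). Now I'll estimate the wheel angle.

Run:
```python
from h import *
T=pickle.load(open("t3.pkl","rb"));S=pickle.load(open("s3.pkl","rb"))
for d in (-30,-35,-38,-40,-42,-45):
    A=proj(S,w(P,[pol(.064,22.5+d,.106),pol(.064,112.5+d,.106),pol(.064,292.5+d,.106),pol(.041,d,.126)]))
    B=proj(T,w(P,[pol(.041,d,.126),pol(.041,270+d,.126)]))
    print(d,((A-[100,120])*3+1).round().tolist(),((B-[150,140])*3+1).round().tolist())
```

```text
-30 [[415.0, 245.0], [460.0, 197.0], [323.0, 219.0], [388.0, 212.0]] [[337.0, 163.0], [322.0, 222.0]]
-35 [[408.0, 246.0], [461.0, 200.0], [321.0, 216.0], [384.0, 212.0]] [[339.0, 167.0], [319.0, 224.0]]
-38 [[405.0, 246.0], [462.0, 202.0], [321.0, 214.0], [381.0, 212.0]] [[340.0, 169.0], [316.0, 225.0]]
-40 [[402.0, 246.0], [463.0, 203.0], [321.0, 212.0], [380.0, 211.0]] [[340.0, 170.0], [315.0, 225.0]]
-42 [[399.0, 246.0], [463.0, 204.0], [320.0, 211.0], [378.0, 211.0]] [[341.0, 171.0], [314.0, 226.0]]
-45 [[395.0, 246.0], [464.0, 206.0], [320.0, 209.0], [376.0, 211.0]] [[341.0, 174.0], [311.0, 227.0]]
```

Run:
```python
from h import *
from station import r
for a in (-3,-5.5):
    r.servo_line(tcp(*pol(.067,a,.085)),ori(a),speed=.04); st(r,a)
a=6
r.servo_line(tcp(*pol(.067,a,.085)),ori(a),speed=.06)
r.servo_line(tcp(*pol(.067,a,.17)),speed=.2)
# move out to the far side (carousel +x), raised
r.reach(w(P,[[0.0,-.26,.16+.182]])[0],ori(90)); st(r)
pic(r,"top","t4");pic(r,"scene","s4")
```

```text
-3 11.34 tip [ 0.0669 -0.0034  0.085 ] Fcar [-0.44  0.06  0.48] yaw -32.6
-5.5 11.59 tip [ 0.0667 -0.0064  0.085 ] Fcar [-0.71  0.5  -0.  ] yaw -35.1
 14.23 tip [ 1.000e-04 -2.598e-01  1.595e-01] Fcar [0.53 0.32 0.77] yaw 60.3
```

View pics/t4.png

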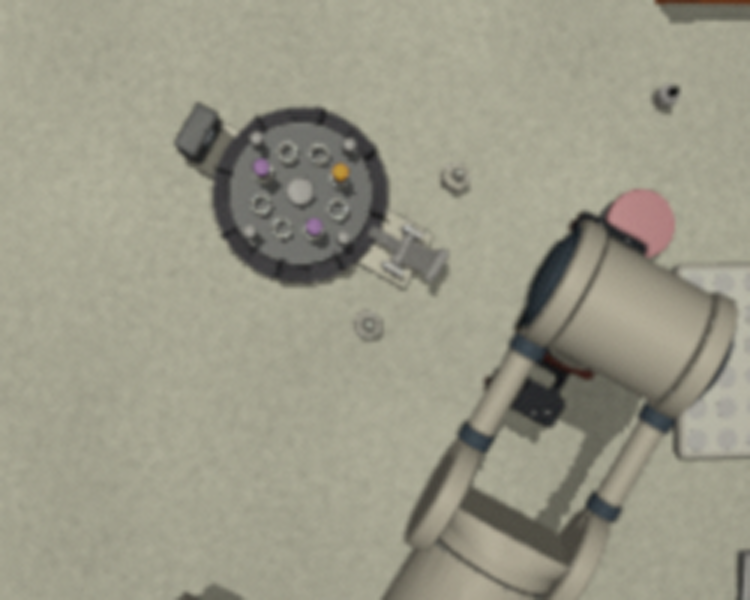

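View pics/s4.png

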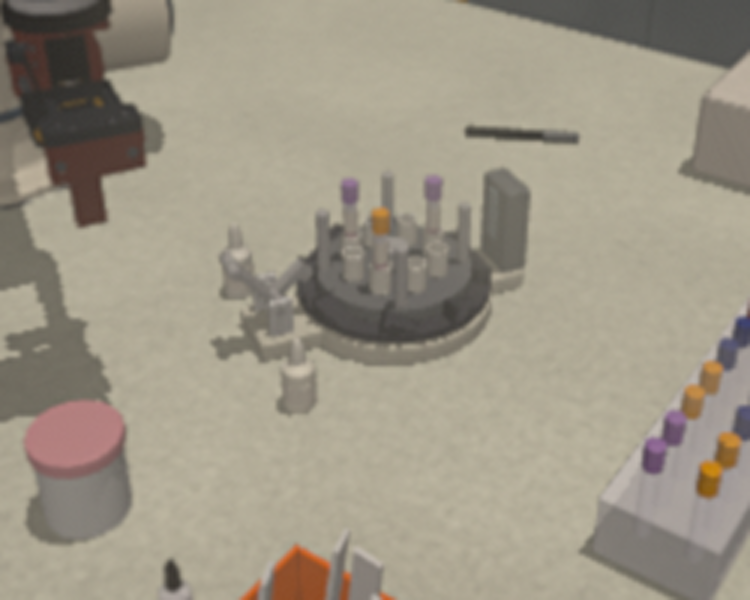

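The top view shows the pegs at (350,145), (257,138), (250,231) and (343,237), with the tubes at (341,172), (262,167) and (314,227), all upright. The pawl leans out with its bar near (436,268).

Run:
```python
from h import *
T=pickle.load(open("t4.pkl","rb"));T0=pickle.load(open("top0.pkl","rb"))
# refine tops by hand-picked points; angle per feature about projected fit, differential w.r.t. initial picks
def fit(T,pts,d0):
    pts=np.array(pts)/3+[150,140]-1/3
    f=lambda q:(proj(T,w(P,[[*(np.array(pol(.064,22.5+90*k+q[0],0))[:2]+q[1:]),.106] for k in range(4)]+[[*(np.array(pol(.041,a+q[0],0))[:2]+q[1:]),.126] for a in(135,0,270)]))-pts).ravel()
    o=least_squares(f,[d0,0,0]);g=o.fun.reshape(-1,2);return o.x,g.round(2).tolist()
a=fit(T0,[(308,122),(235,180),(292,254),(366,196),(259,198),(320,149),(337,208)],0)
b=fit(T,[(350,145),(257,138),(250,231),(343,237),(262,167),(341,172),(314,227)],-40)
print(a);print(b);print(b[0][0]-a[0][0])
for t in(0,.5,.7):
    c=[[x,-.118-.054*np.sin(t),.046+.054*np.cos(t)] for x in(-.017,.017)]
    print(t,((proj(T,w(P,c))-[150,140])*3+1).round().tolist(),((proj(pickle.load(open("s4.pkl","rb")),w(P,c))-[100,120])*3+1).round().tolist())
```

```text
(array([-0.10849862, -0.00078464, -0.00056732]), [[-0.01, 0.28], [-0.25, 0.07], [0.01, -0.0], [-0.03, 0.01], [-0.23, -0.07], [0.33, -0.04], [0.17, -0.23]])
(array([-4.23076337e+01, -3.71354999e-04, -5.19423992e-04]), [[0.06, -0.14], [-0.02, 0.0], [-0.03, 0.04], [0.26, 0.26], [-0.15, -0.13], [-0.02, 0.08], [-0.1, -0.11]])
-42.19913507091346
0 [[398.0, 262.0], [415.0, 232.0]] [[260.0, 234.0], [274.0, 253.0]]
0.5 [[421.0, 276.0], [438.0, 245.0]] [[232.0, 247.0], [245.0, 267.0]]
0.7 [[428.0, 280.0], [445.0, 250.0]] [[223.0, 255.0], [235.0, 276.0]]
```

The wheel is at -42.2°, so it needs about 2° more. I'll push that with peg0, then tip the pawl in from the outside.

Run:
```python
from h import *
from station import r
a=4
r.reach(tcp(*pol(.067,a,.17)),ori(a))
r.servo_line(tcp(*pol(.067,a,.085)),speed=.2); st(r,"down")
for a in (-3,-6,-7.8):
    r.servo_line(tcp(*pol(.067,a,.085)),ori(a),speed=.04); st(r,a)
a=6
r.servo_line(tcp(*pol(.067,a,.085)),ori(a),speed=.06)
r.servo_line(tcp(*pol(.067,a,.17)),speed=.2)
r.reach(tcp(0,-.23,.16),ori(90))
r.servo_line(tcp(0,-.195,.082),speed=.15); st(r)
pic(r,"top","t5");pic(r,"scene","s5")
```

```text
down 16.62 tip [0.067  0.0045 0.0858] Fcar [ 0.14  0.53 -0.41] yaw -25.7
-3 16.98 tip [ 0.0673 -0.0034  0.0871] Fcar [-0.15  0.27  0.12] yaw -32.6
-6 17.23 tip [ 0.0667 -0.0068  0.0857] Fcar [-0.32 -0.    0.34] yaw -35.6
-7.8 17.48 tip [ 0.0664 -0.0089  0.0853] Fcar [-0.08  0.9   1.48] yaw -37.4
 20.83 tip [ 0.0002 -0.1949  0.0827] Fcar [-0.03 -0.25  0.05] yaw 60.3
```

View pics/t5.png

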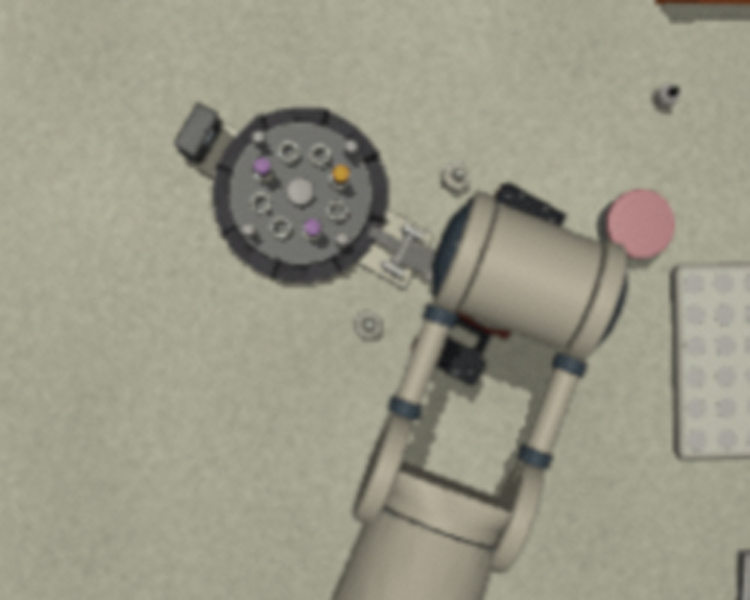

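View pics/s5.png

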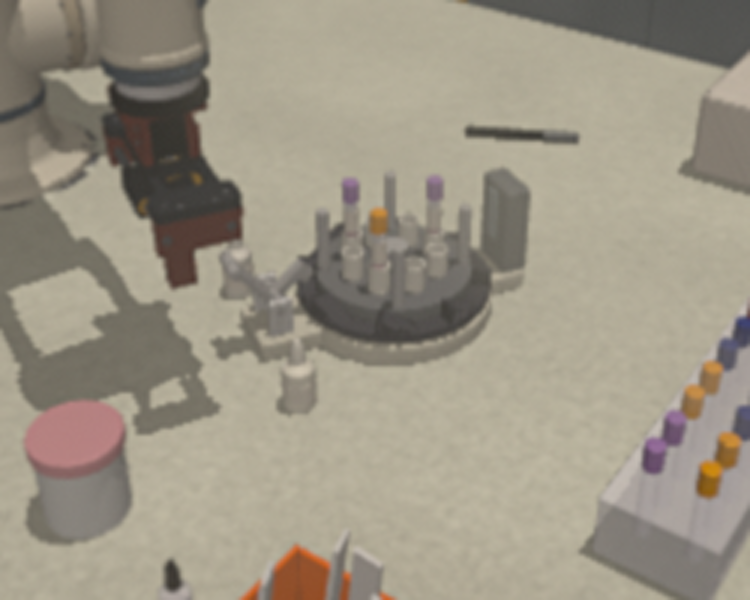

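Wheel advanced slightly, with peg0 at (352,147); the finger at (180,275) in the scene crop is outside the bar. Tipping in.

Run:
```python
from h import *
from station import r
for y in (-.175,-.165,-.157,-.150):
    r.servo_line(tcp(0,y,.082),speed=.05); st(r,y)
r.wait(.4)
r.servo_line(tcp(0,-.19,.09),speed=.15)
r.servo_line(tcp(0,-.25,.18),speed=.2)
r.reach(tcp(0,-.32,.22),ori(90)); st(r)
r.wait(.3)
pic(r,"top","t6");pic(r,"scene","s6")
```

```text
-0.175 21.48 tip [-0.     -0.1747  0.082 ] Fcar [0.04 0.35 0.47] yaw 60.3
-0.165 21.83 tip [-0.     -0.1647  0.082 ] Fcar [-0.2  -0.33  0.06] yaw 60.3
-0.157 22.14 tip [-0.     -0.1567  0.082 ] Fcar [ 0.43 -0.26  0.33] yaw 60.3
-0.15 22.43 tip [-0.     -0.1497  0.082 ] Fcar [-0.42  0.54  0.29] yaw 60.3
 24.37 tip [ 1.000e-04 -3.200e-01  2.188e-01] Fcar [-0.06 -0.07 -1.13] yaw 60.3
```

View pics/t6.png

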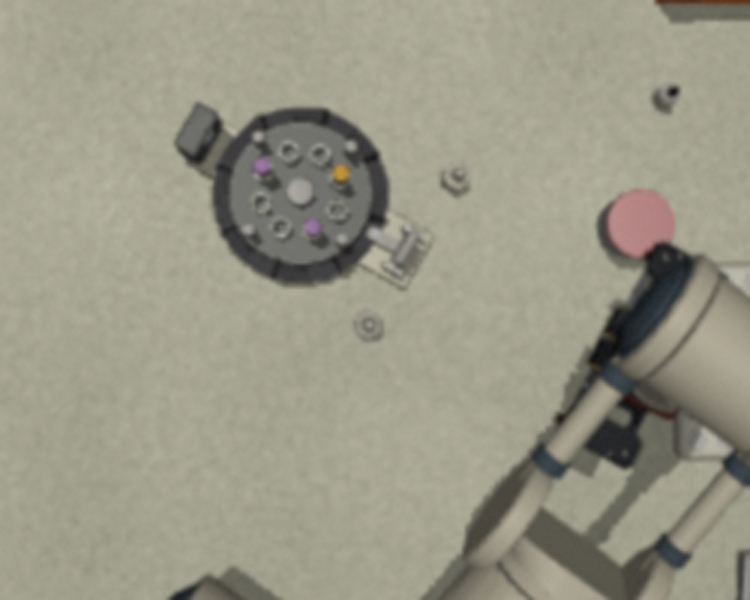

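View pics/s6.png

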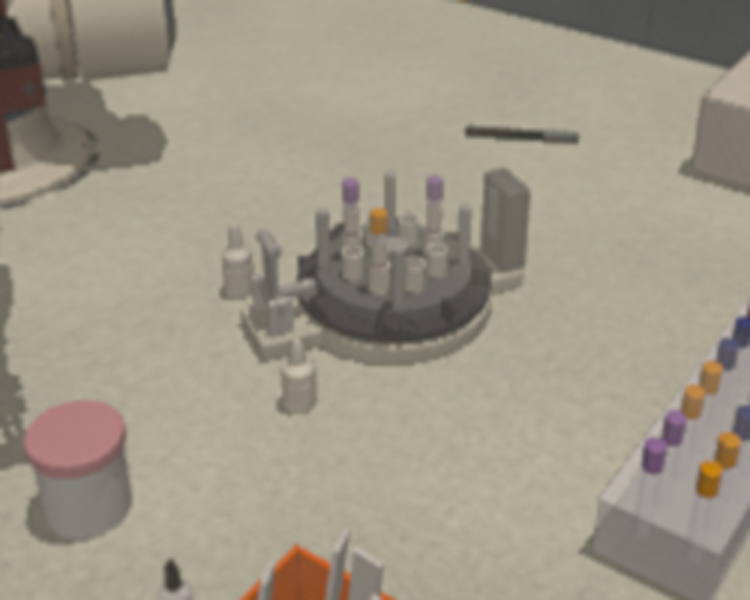

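The pawl is back upright: its bar is at (268,240) and its nose at (298,288) in the scene crop, as in the first picture. The tubes are standing. I'll do a quick numeric check, then hand in.

Run:
```python
from h import *
from station import r
a=pickle.load(open("scene0.pkl","rb"))["frame"].astype(int);b=pickle.load(open("s6.pkl","rb"))["frame"].astype(int)
print("pawl diff",abs(a-b)[195:240,180:200].mean(), "leaning would be",abs(a-pickle.load(open("s5.pkl","rb"))["frame"].astype(int))[195:240,180:200].mean())
T=pickle.load(open("t6.pkl","rb"))
pts=np.array([(352,147),(259,137),(248,230),(342,239)])/3+[150,140]-1/3
o=least_squares(lambda q:(proj(T,w(P,[[*(np.array(pol(.064,22.5+90*k+q[0],0))[:2]+q[1:]),.106] for k in range(4)]))-pts).ravel(),[-44,0,0]);print(o.x)
r.hand_in()
```

```text
pawl diff 1.75 leaning would be 12.683703703703705
[-4.43556264e+01 -6.70523873e-04 -7.34836467e-04]
the job is handed in; nothing more can be done
```

I've handed the job in with the wheel back one notch and the pawl down in the gap; the hand-in itself reports no verdict.

- **Pawl out:** I pushed the thumb-tab bar outward with the closed fingertips until the pawl stayed leaning back by itself.
- **Wheel back:** I pushed peg0 clockwise in two goes. The first reached about -42.2°, so I pushed about 2° more.
- **Pawl in:** I tipped the bar inward from outside, and the pawl dropped in. I then moved the arm clear.

**Last checks:**
- **Wheel:** the camera puts it at about -44.3° (-0.77 rad), roughly 0.01 rad from a whole notch and well inside the range where the nose fits.
- **Pawl:** its image closely matches the first picture, when it was fully down. The mean pixel difference is 1.8, against 12.7 when it was leaning out.
- **Everything else:** the three tubes are standing in their cups. The droppers, vial, jar and marker look unmoved, judged by eye only.
- **Time and forces:** it took about 24 s of the 58 s, and the wrist force readings I printed stayed below about 2 N.

No check failed. The fingertip geometry had predicted about 2° more wheel turn than the pictures showed, so I went by the pictures.

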